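Show the spool's scribed band to the inspection camera

TASK

Mount the flanged aluminium spool on the upright spindle, lowering it fully home rather than dropping it, and let go of it. Then turn the sprung inspection mirror by its handle until the fixed inspection camera, looking into the mirror, has the scribed band of the mounted spool in the middle of its view, and finish with the gripper still holding the mirror at that angle. Leave the other things on the bench where they are.

Things in the scene. Friction and masses are not known exactly. Their poses are not given: they have to be found in the camera images.
- spool: Loose aluminium bobbin (0.15 to 0.3 kg), standing upright on the bench at the start: 70 mm high, two round flanges 56 mm in diameter and 7 mm thick at its ends, barrel 44 mm in diameter between them, through bore 21 mm. It is the same either way up. Origin: centre of its underside; z along its axis.
- spool_mark (a point): Point on the spool's axis at mid height (35 mm above its underside), the centre of the dark scribed band, 7 mm wide, that runs all round the barrel.
- spindle: Fixed fixture: dark round base 76 mm in diameter and 30 mm high, whose top is the seat for the spool, with an upright steel pin 17 mm in diameter in its centre that ends, with a tapered tip, 115 mm above the bench. Origin: centre of its underside on the bench; z up. With the spool home its mark is 65 mm above this origin.
- station: Fixed mirror station: dark round base 150 mm in diameter, 12 mm high, with a straight dark foot running out to a small white camera that looks back at the mirror. Origin: on the bench, on the mirror's vertical turning axis; z up, x points from that axis to the camera. The camera is 85 mm high at most and reaches from 132 to 234 mm along x.
- lens (a point): Centre of the camera's front lens, 132 mm from the mirror's axis along the station's x and 65 mm above the bench (the level of the mirror's centre and of the band on the mounted spool). The camera looks straight at the mirror's axis.
- mirror (a joint): Turning angle of the mirror about the station's vertical axis, rad, 0 to 1.3, growing counter-clockwise seen from above. At value q the mirror's face looks 0.09 + q counter-clockwise of the direction to the lens. A return spring rests it at 0 against a stop: torque 0.036 N m there, growing by 0.06 N m per rad; let go, the mirror swings back.
- mirror_handle: Upright black flat bar on top of the mirror, 12 mm thick, 50 long, 98 to 128 mm above the bench, centred on the turning axis. Below it a thin stem, and from 91 mm down the mirror (66 mm wide). Origin: on the turning axis at bench level; z up, x where the mirror's reflecting face looks (across the bar), y along bar and mirror. The reflecting face contains the turning axis.
- handle_top (a point): Centre of the top of the mirror's handle, on the turning axis, 128 mm above the bench.
- sight (a point): The camera's line of sight after the mirror: origin on the mirror's axis at lens height, x along the reflected line, z up. The camera sees what this line meets. A thin steel pointer just above the station's base, its tip 64 mm from the axis, is geared 2:1 to the mirror and lies along this x: it shows where the camera looks.
- sleeve: Bystander, loose: plain aluminium tube without flanges or band, 50 mm in diameter, 70 mm high. Origin: centre of its underside.
- test_block: Bystander, loose: flat steel disc 60 mm in diameter, 14 mm high. Origin: centre of its underside.
- screwdriver: Bystander, loose: screwdriver 170 mm long, lying. Origin: near its middle, on the bench.
- mouse: Bystander, loose: black computer mouse 100 by 60 by 30 mm. Origin: centre of its underside.
- loupe: Bystander, loose: black magnifier 40 mm in diameter, 42 mm high. Origin: centre of its underside.
There are look-alikes about, which are no part of the job. Leave any pink or turquoise look-alike of the spool alone.

How it is judged:
By the outcome, as a careful person would: the job done as asked, in the order asked, and still so for the second after the job is handed in, while the arm keeps its last pose, push and grip.
It also fails if it takes over 54 s, if anything falls off the work surface, if the arm or the gripper's body presses on something with over 40 N, if the wrist force passes 120 N, or if a joint passes its speed limit or range.

ROBOT

A 7-joint arm with a two-finger parallel gripper is mounted at the origin on the work surface. World frame = base frame: x ahead of the robot, y to its left, z up, the work surface at z = 0. Lengths are in m, angles in degrees, forces in N, time in s.
With the tool pointing down it reaches from about 0.425 to 0.875 m from the base axis. Payload 4.7 kg.
Tool frame: the origin (TCP) lies midway between the tips of the shut fingers; the grasp point (between the pads) lies 19 mm behind it; z points along the fingers, x is the direction in which the jaws open and shut, and the axes are right-handed (so a half turn about z gives the same grasp; the last joint's range is limited). The gripper opens to 87 mm and grips with 3 to 60 N. Pads are 19 mm wide; open, the fingers measure 117 mm over their backs; the gripper's body (75 mm by 190 mm) begins 51 mm behind the grasp point.
Start: joints at [-69.723, 18.392, -4.016, 83.108, 1.295, 78.541, -3.26], TCP at [0.217, 0.613, 0.223] pointing down, gripper open.
Joint ranges: [-163.93, 163.93], [-17.29, 119.83], [-79.2, 71.16], [3.27, 140.29], [-89.18, 269.18], [5.43, 117.66], [-154.24, 154.24]. Speed limits (degrees/s): [147.25, 147.25, 180, 180, 180, 180, 180].

INTERFACE

Orientations are given as [roll, pitch, yaw] about the fixed x, y, z axes, in that order (R = Rz(yaw) Ry(pitch) Rx(roll)).
In Python, from cell import env gives the robot as it stands.
- The arm moves only by the tool carry_out, never from a script. Its argument "plan" is a list of rows, each an object with "grip": the closure, from 0 (fully open) to 1 (shut); "dp": the shift along the tool's x, y, z in m, a list of three; "rotation": the turn, a rotation vector about the tool's x, y, z in degrees, a list of three. In form: [{"grip": grip, "dp": [dx, dy, dz], "rotation": [wx, wy, wz]}, ...]. A call has 1 to 8 rows; each row shifts and turns the pose as measured when the row begins, along the tool's axes as they then stand; what a row does not reach is not made up. A row lasts 1/12 s, in which the tool goes at most 41.7 mm and 7.16 degrees, less where a joint would pass 70% of its speed; a pose out of reach is approached as far as the arm can. A call is refused whole if a number of a shift passes 0.0417 or a number of a turn 7.16, either way. A call with a gripper value outside its range is refused whole. The fingers move at their own pace and stop on an object; "force" is the grip in N (left out, the last holds). Time passes only in rows, so rows that do not move let the fingers close. It gives the time, the measured TCP pose, the force and the opening at its end, in the units of the state.
- env.get_obs(): the state, without advancing time (a new reading comes with each control period).
- env.read_camera(name): name is "side" or "top" or "wrist"; returns the picture (384x512x3 uint8, red, green, blue); there is no depth.
- env.camera_params(name): a dict with "fx", "fy", "cx", "cy" (pixels), "k1" (the pictures are not rectified: a ray, as slopes to the right and down, at radius r is drawn at 1 + k1 r^2 times it, then the intrinsics apply), "R" (3x3) and "t" (3): a world point X has camera coordinates R X + t. Camera axes: x right, y down, z forward; pixel columns grow to the right and rows downward; lengths in m; the calibration is good to about 2 mm. A picture is of the moment at which its call begins: read the wrist's pose just before it. camera_params takes no time and is no camera call; for the wrist camera it gives the pose at the moment of the call.
- env.sign_off(): hands the job in, once; it reports no verdict.
The state is a dict: "time_s": time; "qpos": joint angles; "joint_velocities": joint speeds; "effort": joint torques, N m; "tool_pos": TCP position; "tool_rot": TCP orientation; "force": force on the tool from outside, world axes, zero at the start; "wrist_torque": the same for the moment, N m; "grip_width": finger opening in m.
Only numpy, scipy, OpenCV 4.12 (cv2) and the standard library are available. Lean on these libraries where they do the work, as an engineer would, in place of code of your own. Each camera call takes 0.05 s, during which the arm holds its last target. There are 200 camera calls.

## Working session

There is one attempt and no reset: what is moved stays moved. The work goes in short steps, Python scripts to look and compute and a tool call to move; the robot and the scene stay as the last step left them, time stands still between calls to the robot, and variables do not carry over. Pictures are saved under pics/ and viewed, about 8 in all and at most 12, crops included, and the job is handed in when it is done.

Besides the shell and the picture viewer there is one more tool, called after ">>>" as name([rows], argument=value, ...), one row to a line, values as JSON. carry_out: Moves the arm, as the interface text tells. Its arguments: {"type":"object","properties":{"plan":{"type":"array","items":{"type":"object","properties":{"grip":{"type":"number"},"dp":{"type":"array","items":{"type":"number"}},"rotation":{"type":"array","items":{"type":"number"}}}}},"force":{"type":"number"}},"required":["plan"]}

```bash
mkdir -p pics; ls; cat > h.py <<'E'
import numpy as np, cv2
from cell import env
def snap(n,f):
    p=env.camera_params(n); im=env.read_camera(n); cv2.imwrite('pics/'+f+'.png',im[:,:,::-1]); np.savez('pics/'+f+'.npz',im=im,**p); return im,p
def load(f):
    d=np.load('pics/'+f+'.npz'); return d['im'],d
def ray(p,u,v):
    K=np.array([[p['fx'],0,p['cx']],[0,p['fy'],p['cy']],[0,0,1.]],float)
    q=cv2.undistortPoints(np.array([[[u,v]]],float),K,np.array([float(p['k1']),0,0,0]))[0,0]
    R=np.array(p['R']);t=np.array(p['t']); return -R.T@t, R.T@np.array([q[0],q[1],1])
def onz(p,u,v,z):
    c,d=ray(p,u,v); return c+d*(z-c[2])/d[2]
def proj(p,X):
    x=np.array(p['R'])@np.array(X)+np.array(p['t']); s=x[:2]/x[2]; s=s*(1+float(p['k1'])*(s@s))
    return float(p['fx']*s[0]+p['cx']),float(p['fy']*s[1]+p['cy'])
def tri(*prs):
    A=np.zeros((3,3));b=np.zeros(3)
    for c,d in prs:
        d=d/np.linalg.norm(d);M=np.eye(3)-np.outer(d,d);A+=M;b+=M@c
    return np.linalg.solve(A,b)
E
python3 - <<'E'
from h import *
o=env.get_obs(); print(o)
a,p=snap('top','top0'); b,q=snap('side','side0'); 
for P in(p,q): print({k:np.round(v,3) for k,v in P.items()}, -np.array(P['R']).T@P['t'])
E
```

```text
pics
{'time_s': 0.0, 'qpos': array([-69.72317065,  18.43991837,  -4.01515394,  83.17508971,
         1.29726773,  78.54156366,  -3.26130578]), 'joint_velocities': array([ 0.07042465,  0.05357793, -0.08684633,  0.06837561, -0.02322761,
       -0.04682489, -0.03568528]), 'effort': array([ 4.68200471e-05, -4.91305089e+01, -4.04218035e-01, -3.12515795e+01,
       -6.38970640e-02,  4.40039474e-02,  1.76147032e-04]), 'tool_pos': array([0.2165215 , 0.61228256, 0.22145011]), 'tool_rot': array([1.79991855e+02, 1.11201696e-01, 7.05317052e+01]), 'force': array([-0.41436158,  0.88490584, -0.26944132]), 'wrist_torque': array([ 0.00373817, -0.01020531,  0.01897428]), 'grip_width': 0.0870567439297633}
{'fx': np.float64(386.474), 'fy': np.float64(386.474), 'cx': np.float64(249.879), 'cy': np.float64(188.79), 'k1': np.float64(-0.078), 'R': array([[ 0.024, -1.   , -0.013],
       [-0.993, -0.022, -0.114],
       [ 0.113,  0.016, -0.993]]), 't': array([-0.01 ,  0.528,  1.263])} [ 0.38204275 -0.01776753  1.31414966]
{'fx': np.float64(452.102), 'fy': np.float64(452.102), 'cx': np.float64(250.408), 'cy': np.float64(196.802), 'k1': np.float64(0.046), 'R': array([[ 0.761, -0.648,  0.007],
       [-0.503, -0.598, -0.624],
       [ 0.409,  0.472, -0.781]]), 't': array([-0.409,  0.328,  1.035])} [ 0.05269449 -0.55734332  1.01586181]
```

View pics/top0.png

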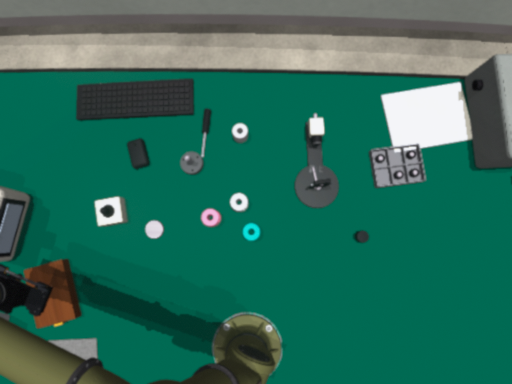

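View pics/side0.png

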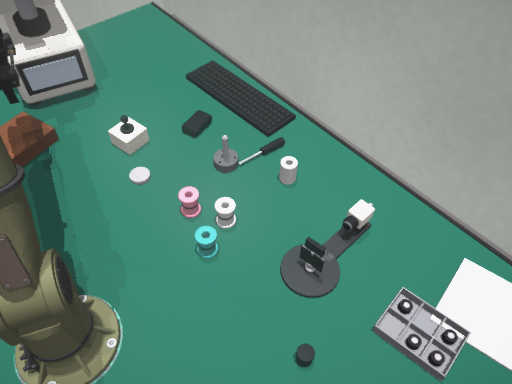

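Candidates for the spool:
- White flanged object: top (239,202), side (225,212).
- Sleeve, no flanges: top (240,132), side (289,170).
- Pink look-alike: top (210,217).
- Turquoise look-alike: top (251,232).

I choose the white flanged one. The spindle is at top (191,162), the station at (317,186) and its camera at (316,127). Next I check with a crop and measure.

```bash
python3 - <<'E'
from h import *
a,p=load('top0'); b,q=load('side0')
cv2.imwrite('pics/crop1.png',np.hstack([cv2.resize(b[125:265,175:345],None,fx=4,fy=4,interpolation=3)[:560,:680][:, :, ::-1]]))
def blob(im,x0,x1,y0,y1,f):
    s=im[y0:y1,x0:x1].astype(int); m=f(s).astype(np.uint8)
    n,l,st,c=cv2.connectedComponentsWithStats(m); 
    for i in range(1,n):
        if st[i,4]>15: print(st[i]+[x0,y0,0,0,0],c[i]+[x0,y0])
w=lambda s:(s.min(2)>170)
print('spool top');blob(a,225,253,188,217,w);print('sleeve');blob(a,228,254,118,146,w)
print('spool side');blob(b,212,240,194,232,w)
d=lambda s:(s.max(2)<110)&(s.max(2)-s.min(2)<25)
print('base');blob(a,175,206,148,178,d);print('station');blob(a,290,345,160,210,d)
print('spd side');blob(b,205,245,130,175,lambda s:(s.max(2)-s.min(2)<25))
print('stn side');blob(b,275,345,235,300,d)
print('cam top');blob(a,305,330,110,142,w)
E
```

```text
spool top
[230 193  18  18 205] [238.70731707 201.54146341]
sleeve
[232 124  16  14 148] [239.46621622 130.41891892]
spool side
[215 197  21  17 260] [224.69615385 205.07692308]
[221 215  15  13  43] [230.11627907 223.20930233]
base
[181 152  22  22 101] [194.76237624 164.02970297]
[186 157  13  10  81] [191.55555556 162.11111111]
station
[ 295  160   43   48 1452] [316.18526171 185.14669421]
spd side
[214 135  31  38 578] [225.87889273 157.78546713]
stn side
[ 281  235   64   63 2785] [312.74111311 266.81400359]
cam top
[310 114  14  21 234] [316.30769231 125.45726496]
```

View pics/crop1.png

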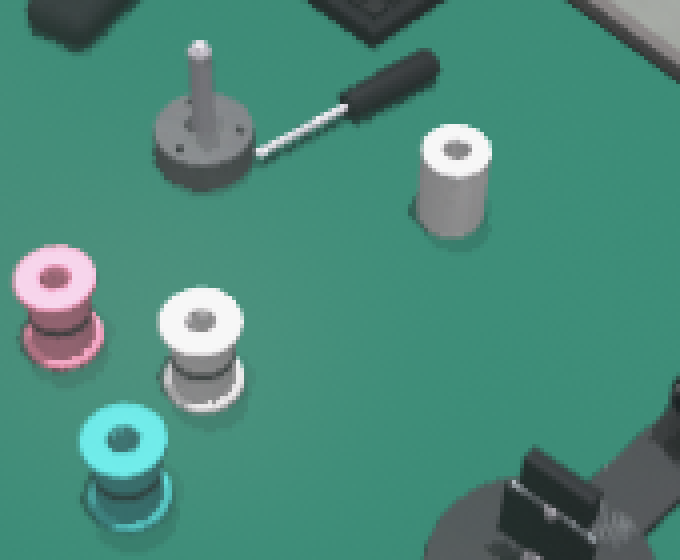

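The crop shows a white flanged spool with a dark band (bore at side px (225.2,205)). The sleeve is plain, and the pin tip is at about (225,137). I'll triangulate.

```bash
python3 - <<'E'
from h import *
a,p=load('top0'); b,q=load('side0')
print('spool',tri(ray(p,238.7,201.5),ray(q,225.2,205)), onz(p,238.7,201.5,.07),onz(q,225.2,205,.07))
print('pink',onz(p,210,217,.07),'turq',onz(p,251,231.5,.07),'sleeve',onz(p,239.7,130.8,.07))
print('spindle seat',onz(p,191.5,162.5,.03),onz(q,226.2,158.2,.03),'tip side',onz(q,225,137.2,.115))
print('station top',onz(p,316.5,186,.012),onz(q,310.5,270,.012),'cam',onz(p,316.3,122,.08))
cv2.imwrite('pics/crop2.png',np.hstack([cv2.resize(a[100:215,280:350],(360,590),interpolation=3),cv2.resize(b[195:300,275:380],(440,590),interpolation=3)])[:,:,::-1])
E
```

```text
spool [0.48133913 0.03747496 0.06644622] [0.48174393 0.03688391 0.07      ] [0.47903441 0.03566098 0.07      ]
pink [0.42951884 0.12804593 0.07      ] turq [ 0.38629651 -0.00511809  0.07      ] sleeve [0.71591788 0.04002286 0.07      ]
spindle seat [0.61352519 0.2021226  0.03      ] [0.60925714 0.19733741 0.03      ] tip side [0.60977947 0.19868287 0.115     ]
station top [ 0.545092   -0.22320421  0.012     ] [ 0.54107448 -0.22782417  0.012     ] cam [ 0.74856623 -0.21140346  0.08      ]
```

View pics/crop2.png

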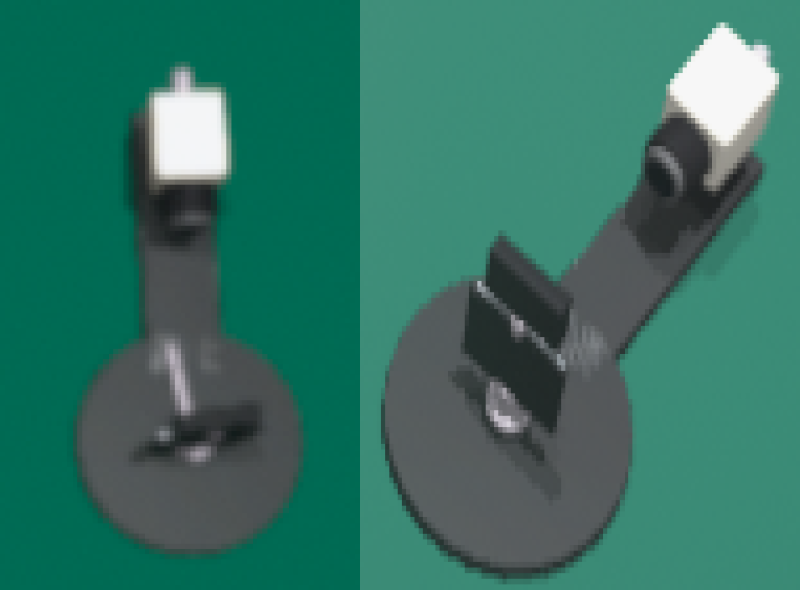

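Measured estimates:
- Spool: (0.481,0.037), triangulated top height 66 mm.
- Spindle: (0.611,0.200).
- Station axis: (0.543,-0.225).

I move over the spool keeping yaw about 70°, which clears both look-alikes.

>>> carry_out([
  {"grip":0,"dp":[-0.029,0.028,0],"rotation":[0,0,0]},
  {"grip":0,"dp":[-0.029,0.028,0],"rotation":[0,0,0]},
  {"grip":0,"dp":[-0.029,0.028,0],"rotation":[0,0,0]},
  {"grip":0,"dp":[-0.029,0.028,0],"rotation":[0,0,0]},
  {"grip":0,"dp":[-0.029,0.028,0],"rotation":[0,0,0]},
  {"grip":0,"dp":[-0.029,0.028,0],"rotation":[0,0,0]},
  {"grip":0,"dp":[-0.029,0.028,0],"rotation":[0,0,0]},
  {"grip":0,"dp":[-0.029,0.028,0],"rotation":[0,0,0]},
], force=25)

```text
time_s: 0.77
tool_pos: [0.3463, 0.3163, 0.2137]
tool_rot: [-179.5, 0.5, 71.6]
force: [0.6, -0.1, -0.6]
grip_width: 0.0869
```

>>> carry_out([
  {"grip":0,"dp":[-0.028,0.027,0],"rotation":[0,0,0]},
  {"grip":0,"dp":[-0.028,0.027,0],"rotation":[0,0,0]},
  {"grip":0,"dp":[-0.028,0.027,0],"rotation":[0,0,0]},
  {"grip":0,"dp":[-0.028,0.027,0],"rotation":[0,0,0]},
  {"grip":0,"dp":[-0.028,0.027,0],"rotation":[0,0,0]},
  {"grip":0,"dp":[-0.028,0.027,0],"rotation":[0,0,0]},
  {"grip":0,"dp":[-0.028,0.027,0],"rotation":[0,0,0]},
  {"grip":0,"dp":[-0.018,0.018,0],"rotation":[0,0,0]},
])

```text
time_s: 1.43
tool_pos: [0.4774, 0.0288, 0.2124]
tool_rot: [-179.5, 0.5, 71.4]
force: [0.8, -0.2, 0.5]
grip_width: 0.0868
```

```bash
python3 - <<'E'
from h import *
o=env.get_obs();print(o['tool_pos'],o['tool_rot'])
im,p=snap('wrist','w1'); print(np.round(-np.array(p['R']).T@p['t'],3),np.round(p['R'],2),p['fx'],p['cx'],p['cy'],p['k1'])
for X in[(.481,.037,.07),(.611,.2,.03),(.611,.2,.115)]: print(proj(p,X))
E
```

```text
[0.47737571 0.02878209 0.21239608] [-179.50591691    0.4667425    71.44363872]
[0.401 0.055 0.376] [[ 0.32  0.95 -0.01]
 [ 0.91 -0.3   0.29]
 [ 0.27 -0.1  -0.96]] 332.63696975715163 257.61709764192267 192.86260288427326 -0.07429492078774151
(268.69243934425003, 182.22824701053264)
(437.41202403729164, 234.04163550127558)
(482.5792516110962, 271.3281774353576)
```

View pics/w1.png

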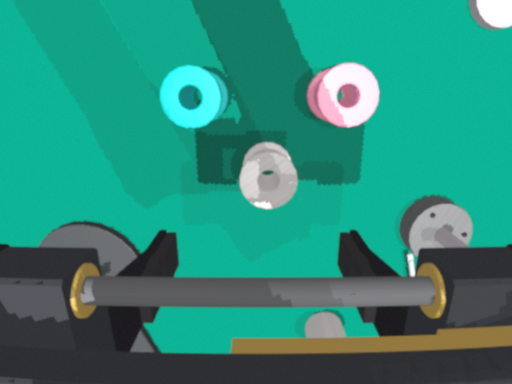

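The wrist view has the spool bore at about (268,180), turquoise (192,97), pink (347,96) and the spindle seat at about (440,230). These agree with the projections within a few pixels.

```bash
python3 - <<'E'
from h import *
im,p=load('w1')
h=cv2.cvtColor(im,cv2.COLOR_RGB2HSV)
def show(name,x0,x1,y0,y1,m):
    n,l,st,c=cv2.connectedComponentsWithStats(m[y0:y1,x0:x1].astype(np.uint8))
    for i in range(1,n):
        if st[i,4]>30:
            cn=cv2.findContours((l==i).astype(np.uint8),0,1)[0][0]
            print(name,st[i]+[x0,y0,0,0,0],c[i]+[x0,y0],cv2.fitEllipse(cv2.convexHull(cn)) if len(cn)>6 else '')
grey=h[...,1]<60; v=h[...,2]
show('sp',230,310,130,220,grey&(v>120))
show('bore',255,282,165,192,(v<110))
show('seat',400,480,190,262,grey&(v>85)&(v<175))
print(onz(p,268,180,.07),onz(p,440,230,.03))
cv2.imwrite('pics/crop3.png',np.hstack([cv2.resize(im[130:220,225:315],(400,400),interpolation=3),cv2.resize(im[185:275,395:485],(400,400),interpolation=3)])[:,:,::-1])
E
```

```text
sp [ 239  142   59   67 3034] [267.6100857  175.44891233] ((37.66905975341797, 45.277488708496094), (58.30912399291992, 67.17093658447266), 177.7028350830078)
seat [ 408  201   64   56 1323] [440.81934996 233.58201058] ((39.857147216796875, 43.5527229309082), (59.22883605957031, 67.5965576171875), 47.23299026489258)
seat [429 211   8   8  46] [432.23913043 214.86956522] ((32.29600143432617, 24.79283905029297), (7.381827354431152, 7.917524814605713), 52.59507751464844)
[0.47871316 0.03705162 0.07      ] [0.60696187 0.20372754 0.03      ]
```

View pics/crop3.png

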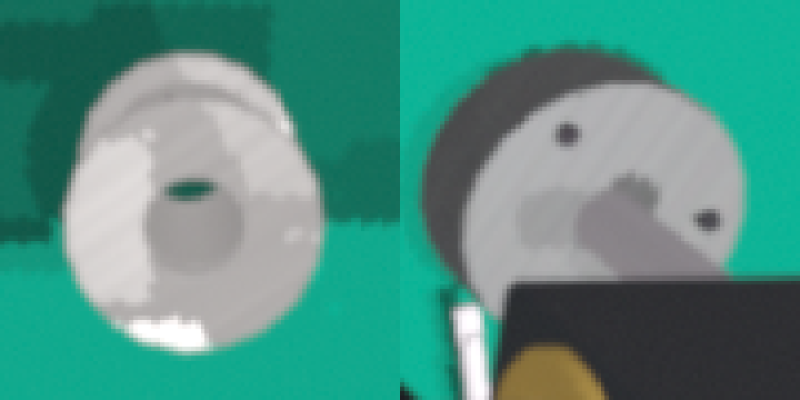

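Refined spool centre is about (0.4795,0.037), so the TCP needs +8.5 mm along tool x. I align and descend.

>>> carry_out([
  {"grip":0,"dp":[0.0085,-0.0005,0.01],"rotation":[-0.5,0.5,0]},
  {"grip":0,"dp":[0,0,0.035],"rotation":[0,0,0]},
  {"grip":0,"dp":[0,0,0.035],"rotation":[0,0,0]},
  {"grip":0,"dp":[0,0,0.03],"rotation":[0,0,0]},
  {"grip":0,"dp":[0,0,0.025],"rotation":[0,0,0]},
  {"grip":0,"dp":[0,0,0.01],"rotation":[0,0,0]},
  {"grip":0,"dp":[0,0,0],"rotation":[0,0,0]},
])

```text
time_s: 2.07
tool_pos: [0.4835, 0.0284, 0.063]
tool_rot: [179.7, -0.1, 70.5]
force: [-0.5, 0.1, 0.9]
grip_width: 0.0871
```

>>> carry_out([
  {"grip":0,"dp":[0.007,-0.007,0],"rotation":[0,0,0]},
  {"grip":0,"dp":[0,0,0],"rotation":[0,0,0]},
])

```text
time_s: 2.23
tool_pos: [0.4788, 0.0382, 0.0636]
tool_rot: [179.7, -0.1, 70.4]
force: [0.2, 0.3, 0.8]
grip_width: 0.0869
```

>>> carry_out([
  {"grip":0,"dp":[0,0,0.02],"rotation":[0,0,0]},
  {"grip":0,"dp":[0,0,0.016],"rotation":[0,0,0]},
  {"grip":0,"dp":[0,0,0.008],"rotation":[0,0,0]},
  {"grip":0,"dp":[0,0,0],"rotation":[0,0,0]},
])

```text
time_s: 2.57
tool_pos: [0.4851, 0.0425, 0.0255]
tool_rot: [179.1, -0.6, 70.7]
force: [0.1, 0.0, 0.5]
grip_width: 0.087
```

>>> carry_out([
  {"grip":0,"dp":[-0.007,-0.0035,0.003],"rotation":[0.9,-0.6,0]},
  {"grip":0,"dp":[0,0,0],"rotation":[0,0,0]},
])

```text
time_s: 2.73
tool_pos: [0.4805, 0.0375, 0.0243]
tool_rot: [179.9, -0.1, 70.8]
force: [-0.1, 0.4, 0.8]
grip_width: 0.0871
```

```bash
python3 - <<'E'
from h import *
o=env.get_obs();print(o['tool_pos'],o['tool_rot'],o['qpos'])
E
```

```text
[0.4805237  0.03746495 0.02432583] [ 1.79935141e+02 -7.51046702e-02  7.07649042e+01] [-34.20442515  10.07421675  28.64603418 119.59156756  -6.19264482
  51.61876364  68.68001387]
```

Well placed; close at 25 N.

>>> carry_out([
  {"grip":1,"dp":[0,0,0],"rotation":[0,0,0]},
  {"grip":1,"dp":[0,0,0],"rotation":[0,0,0]},
  {"grip":1,"dp":[0,0,0],"rotation":[0,0,0]},
  {"grip":1,"dp":[0,0,0],"rotation":[0,0,0]},
  {"grip":1,"dp":[0,0,0],"rotation":[0,0,0]},
  {"grip":1,"dp":[0,0,0],"rotation":[0,0,0]},
], force=25)

```text
time_s: 3.23
tool_pos: [0.483, 0.0373, 0.0275]
tool_rot: [179.7, -0.3, 70.7]
force: [1.1, 0.1, -0.5]
grip_width: 0.055
```

>>> carry_out([
  {"grip":1,"dp":[0,0,0.004],"rotation":[0,0,0]},
  {"grip":1,"dp":[-0.001,0,0],"rotation":[0,0,0]},
  {"grip":1,"dp":[0,0,0],"rotation":[0,0,0]},
])

```text
time_s: 3.48
tool_pos: [0.4834, 0.0352, 0.0263]
tool_rot: [179.7, -0.3, 70.6]
force: [-0.0, 1.0, -2.5]
grip_width: 0.0554
```

The opening stopped at 55 mm, so the pads met the upper flange at their top edge. I regrip with the flange at pad centre (TCP z about 0.047).

>>> carry_out([
  {"grip":0.1,"dp":[0,0,0],"rotation":[0,0,0]},
  {"grip":0.1,"dp":[0,0,0],"rotation":[0,0,0]},
  {"grip":0.1,"dp":[0,0,-0.01],"rotation":[0.3,-0.3,0]},
  {"grip":0.1,"dp":[0.0005,-0.0035,-0.01],"rotation":[0,0,0]},
  {"grip":0.1,"dp":[0,0,0],"rotation":[0,0,0]},
])

```text
time_s: 3.9
tool_pos: [0.4788, 0.0371, 0.0457]
tool_rot: [-179.9, 0.1, 70.6]
force: [0.5, 0.2, -0.5]
grip_width: 0.076
```

>>> carry_out([
  {"grip":1,"dp":[0,0,0],"rotation":[0,0,0]},
  {"grip":1,"dp":[0,0,0],"rotation":[0,0,0]},
  {"grip":1,"dp":[0,0,0],"rotation":[0,0,0]},
  {"grip":1,"dp":[0,0,0],"rotation":[0,0,0]},
  {"grip":1,"dp":[0,0,0],"rotation":[0,0,0]},
], force=30)

```text
time_s: 4.32
tool_pos: [0.4786, 0.0376, 0.0455]
tool_rot: [-179.9, 0.1, 70.7]
force: [0.5, -0.7, 2.3]
grip_width: 0.0546
```

```bash
python3 - <<'E'
from h import *
o=env.get_obs();print(o['tool_pos'],o['tool_rot'],o['grip_width'])
im,p=snap('wrist','w2')
cv2.imwrite('pics/w2s.png',cv2.resize(im[130:,:],None,fx=1.5,fy=1.5)[:,:,::-1])
E
```

```text
[0.47859485 0.03760649 0.04547161] [-1.79908765e+02  8.13416674e-02  7.07127788e+01] 0.05462221901567481
```

View pics/w2s.png

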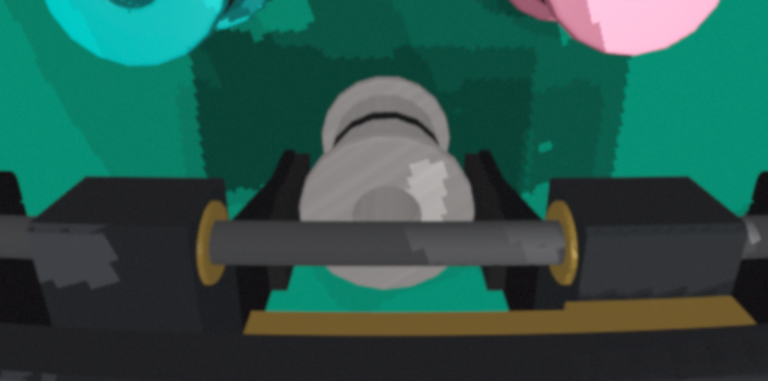

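The spool is held by its upper flange between the pads. I lift while working out the spindle position.

>>> carry_out([
  {"grip":1,"dp":[0,0,-0.01],"rotation":[0,0,0]},
  {"grip":1,"dp":[0,0,-0.03],"rotation":[0,0,0]},
  {"grip":1,"dp":[0,0,-0.035],"rotation":[0,0,0]},
  {"grip":1,"dp":[0,0,-0.035],"rotation":[0,0,0]},
  {"grip":1,"dp":[0,0,-0.03],"rotation":[0,0,0]},
  {"grip":1,"dp":[0,0,-0.015],"rotation":[0,0,0]},
  {"grip":1,"dp":[0,0,0],"rotation":[0,0,0]},
])

```text
time_s: 4.95
tool_pos: [0.4746, 0.0364, 0.2061]
tool_rot: [-179.4, 0.5, 70.6]
force: [0.4, -0.1, -1.8]
grip_width: 0.0545
```

```bash
python3 - <<'E'
from h import *
im,p=load('w2'); print('spool w2',onz(p,257.7,271.3,.07))
im,p=load('w1'); print('seat w1',onz(p,440.7,233.8,.03))
print('spool w1',onz(p,268.6,180.5,.07))
o=env.get_obs();print(o['tool_pos'],o['tool_rot'],o['grip_width'])
E
```

```text
spool w2 [0.4781792 0.0375543 0.07     ]
seat w1 [0.61198281 0.20378956 0.03      ]
spool w1 [0.47935851 0.03744044 0.07      ]
[0.47464789 0.03638836 0.20611807] [-179.43193224    0.46620283   70.56821896] 0.054533604366655164
```

>>> carry_out([
  {"grip":1,"dp":[0.02,0.013,0],"rotation":[-0.5,0.4,0]},
  {"grip":1,"dp":[0.03,0.02,0],"rotation":[0,0,0]},
  {"grip":1,"dp":[0.03,0.02,0],"rotation":[0,0,0]},
  {"grip":1,"dp":[0.03,0.02,0],"rotation":[0,0,0]},
  {"grip":1,"dp":[0.03,0.02,0],"rotation":[0,0,0]},
  {"grip":1,"dp":[0.03,0.02,0],"rotation":[0,0,0]},
  {"grip":1,"dp":[0.03,0.018,0],"rotation":[0,0,0]},
  {"grip":1,"dp":[0,0,0],"rotation":[0,0,0]},
])

```text
time_s: 5.62
tool_pos: [0.6677, 0.1847, 0.1952]
tool_rot: [-179.3, 0.2, 70.3]
force: [-1.5, 1.8, -2.6]
grip_width: 0.0548
```

```bash
python3 - <<'E'
from h import *
o=env.get_obs();print(o['tool_pos'],o['tool_rot'],o['joint_velocities'].round(1))
im,p=snap('wrist','w3')
for X in[(.611,.202,.03),(.611,.202,.115)]: print(proj(p,X))
cv2.imwrite('pics/w3s.png',cv2.resize(im[40:300,128:428],(692,600),interpolation=3)[:,:,::-1])
E
```

```text
[0.66770085 0.18474242 0.19515578] [-179.33659917    0.208254     70.31640775] [ 0.4 -1.5  0.7  4.9  2.   3.4  0.4]
(255.78821520498477, 116.73657272077259)
(254.6287967171956, 124.33830102517939)
```

View pics/w3s.png

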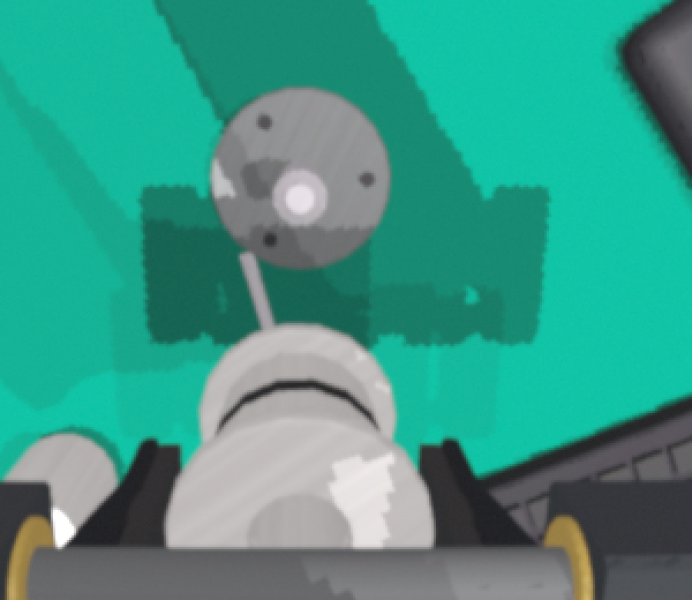

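The seat circle is centred at wrist px (258.0,117.2) and the pin tip at (258.0,126.3). The spool is held in the same column.

```bash
python3 - <<'E'
from h import *
im,p=load('w3'); o=env.get_obs(); T=o['tool_pos']; print(T,o['tool_rot'])
s=onz(p,258,117.2,.03);t=onz(p,258,126.3,.115);print(s,t)
i1,p1=load('w1');print('height from w1/w3',tri(ray(p,258,117.2),ray(p1,440.7,233.8)))
y=np.deg2rad(o['tool_rot'][2]);c,k=np.cos(y),np.sin(y)
# spool pose check: upper flange (z=T+.0245)
print('held upper flange',onz(p,128+299.5/2.307,40+530/2.307,T[2]+.0245))
for X in (s,t): d=X-T; print('tool dx,dy',c*d[0]+k*d[1],k*d[0]-c*d[1])
E
```

```text
[0.66551331 0.18199102 0.19510396] [-179.20696756    0.37882049   70.22485254]
[0.61213626 0.20386982 0.03      ] [0.6131402  0.20382243 0.115     ]
height from w1/w3 [0.61213899 0.20387771 0.0297634 ]
held upper flange [0.66677551 0.18499319 0.21960396]
tool dx,dy 0.0025295095494610002 -0.057631531286996794
tool dx,dy 0.0028245775363975427 -0.05667075639784718
```

Spindle is at (0.6125,0.2038), with the seat triangulated at 29.8 mm. I move over it.

>>> carry_out([
  {"grip":1,"dp":[0.001,-0.02,0],"rotation":[-0.8,0.4,0]},
  {"grip":1,"dp":[0.001,-0.022,0],"rotation":[0,0,0]},
  {"grip":1,"dp":[0.001,-0.012,0],"rotation":[0,0,0]},
  {"grip":1,"dp":[0,0,0],"rotation":[0,0,0]},
])

```text
time_s: 6.0
tool_pos: [0.6109, 0.198, 0.1874]
tool_rot: [-179.7, 0.7, 69.9]
force: [-0.6, 0.2, -2.1]
grip_width: 0.0547
```

>>> carry_out([
  {"grip":1,"dp":[0.006,-0.0005,0.004],"rotation":[-0.3,0.7,0]},
  {"grip":1,"dp":[0,0,0],"rotation":[0,0,0]},
])

```text
time_s: 6.17
tool_pos: [0.6112, 0.2025, 0.1821]
tool_rot: [-179.9, -0.0, 69.9]
force: [-0.9, 1.2, -2.7]
grip_width: 0.0552
```

>>> carry_out([
  {"grip":1,"dp":[0.0017,0.0008,0.008],"rotation":[0,0,0]},
  {"grip":1,"dp":[0,0,0.006],"rotation":[0,0,0]},
  {"grip":1,"dp":[0,0,0],"rotation":[0,0,0]},
])

```text
time_s: 6.42
tool_pos: [0.6139, 0.2014, 0.1667]
tool_rot: [-180.0, 0.0, 69.7]
force: [0.3, -0.0, -1.3]
grip_width: 0.0551
```

>>> carry_out([
  {"grip":1,"dp":[0.0018,-0.002,0.003],"rotation":[0,0,0]},
  {"grip":1,"dp":[0,0,0.004],"rotation":[0,0,0]},
])

```text
time_s: 6.58
tool_pos: [0.6136, 0.2028, 0.1591]
tool_rot: [180.0, 0.1, 69.6]
force: [-0.7, 0.8, -1.3]
grip_width: 0.0552
```

>>> carry_out([
  {"grip":1,"dp":[0.0005,-0.0012,0.006],"rotation":[0,0,0]},
  {"grip":1,"dp":[0,-0.0005,0.006],"rotation":[0,0,0]},
])

```text
time_s: 6.75
tool_pos: [0.6129, 0.2036, 0.1465]
tool_rot: [179.9, 0.0, 69.6]
force: [0.1, -0.6, -1.4]
grip_width: 0.0545
```

No contact force, and the spool's underside is now below the pin tip. Continue.

>>> carry_out([
  {"grip":1,"dp":[0,0,0.01],"rotation":[0,0,0]},
  {"grip":1,"dp":[0,0,0.01],"rotation":[0,0,0]},
])

```text
time_s: 6.92
tool_pos: [0.6135, 0.2039, 0.1255]
tool_rot: [179.8, -0.0, 69.6]
force: [-0.1, 0.1, -1.7]
grip_width: 0.0551
```

>>> carry_out([
  {"grip":1,"dp":[-0.0003,-0.0008,0.01],"rotation":[0.2,0,0]},
  {"grip":1,"dp":[0,-0.0005,0.01],"rotation":[0,0,0]},
  {"grip":1,"dp":[0,0,0.008],"rotation":[0,0,0]},
])

```text
time_s: 7.17
tool_pos: [0.6111, 0.2039, 0.0931]
tool_rot: [-179.9, 0.0, 69.6]
force: [-0.8, 0.2, -1.9]
grip_width: 0.0547
```

>>> carry_out([
  {"grip":1,"dp":[0.0003,0.001,0.007],"rotation":[0,0,0]},
  {"grip":1,"dp":[0,0,0.005],"rotation":[0,0,0]},
  {"grip":1,"dp":[0,0,0.002],"rotation":[0,0,0]},
])

```text
time_s: 7.42
tool_pos: [0.6112, 0.2032, 0.0754]
tool_rot: [-179.8, 0.2, 69.6]
force: [-1.8, -2.4, 12.1]
grip_width: 0.0551
```

Contact force is 12 N at z=0.0754, exactly the expected home height. Release.

>>> carry_out([
  {"grip":0,"dp":[0,0,0],"rotation":[0,0,0]},
  {"grip":0,"dp":[0,0,0],"rotation":[0,0,0]},
  {"grip":0,"dp":[0,0,0],"rotation":[0,0,0]},
  {"grip":0,"dp":[0,0,0],"rotation":[0,0,0]},
])

```text
time_s: 7.75
tool_pos: [0.6131, 0.2034, 0.0772]
tool_rot: [-179.9, 0.0, 69.6]
force: [-0.1, 0.7, -0.1]
grip_width: 0.0738
```

>>> carry_out([
  {"grip":0,"dp":[0,0,-0.01],"rotation":[0,0,0]},
  {"grip":0,"dp":[0,0,-0.025],"rotation":[0,0,0]},
  {"grip":0,"dp":[0,0,-0.035],"rotation":[0,0,0]},
  {"grip":0,"dp":[0,0,-0.035],"rotation":[0,0,0]},
  {"grip":0,"dp":[0,0,-0.03],"rotation":[0,0,0]},
  {"grip":0,"dp":[0,0,-0.01],"rotation":[0,0,0]},
])

```text
time_s: 8.25
tool_pos: [0.6111, 0.2029, 0.2284]
tool_rot: [-179.7, 0.3, 69.6]
force: [0.5, -1.1, -0.1]
grip_width: 0.0867
```

```bash
python3 - <<'E'
from h import *
o=env.get_obs();print(o['tool_pos'],o['tool_rot'],o['qpos'])
im,p=snap('wrist','w4'); b,q=snap('side','side1')
cv2.imwrite('pics/s1.png',np.hstack([cv2.resize(im[100:280,150:360],(400,343),interpolation=3),cv2.resize(b[90:190,170:287],(400,343),interpolation=3)])[:,:,::-1])
E
```

```text
[0.61107835 0.202949   0.22837517] [-179.71150152    0.26293165   69.55481675] [-41.44135186  18.70274116  26.49901252  84.16359845  -8.32730325
  79.48312981  54.97743456]
```

View pics/s1.png

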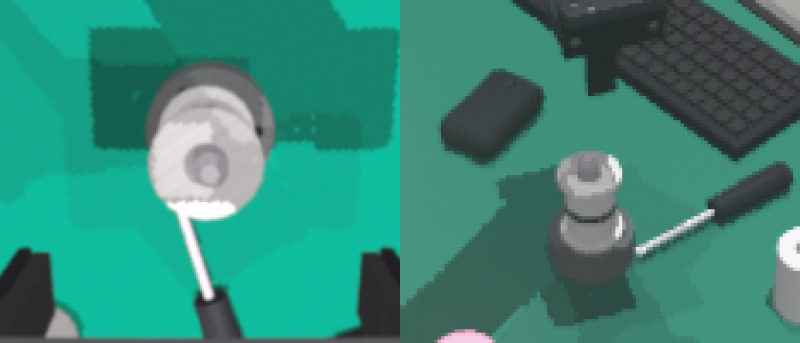

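The spool sits home with its lower flange on the base, the pin comes through the bore, and it is free of the gripper. Now to the mirror station.

>>> carry_out([
  {"grip":0,"dp":[-0.036,0.007,0],"rotation":[0,0,0]},
  {"grip":0,"dp":[-0.036,0.007,0],"rotation":[0,0,0]},
  {"grip":0,"dp":[-0.036,0.007,0],"rotation":[0,0,0]},
  {"grip":0,"dp":[-0.036,0.007,0],"rotation":[0,0,0]},
  {"grip":0,"dp":[-0.036,0.007,0],"rotation":[0,0,0]},
  {"grip":0,"dp":[-0.036,0.007,0],"rotation":[0,0,0]},
  {"grip":0,"dp":[-0.036,0.007,0],"rotation":[0,0,0]},
  {"grip":0,"dp":[-0.036,0.007,0],"rotation":[0,0,0]},
])

```text
time_s: 9.02
tool_pos: [0.5571, -0.0832, 0.214]
tool_rot: [-178.7, 0.4, 70.9]
force: [0.8, -0.4, -0.5]
grip_width: 0.0869
```

>>> carry_out([
  {"grip":0,"dp":[-0.03,0.006,0],"rotation":[0,0,6]},
  {"grip":0,"dp":[0,0,0],"rotation":[0,0,7]},
  {"grip":0,"dp":[0,0,0],"rotation":[0,0,7]},
  {"grip":0,"dp":[0,0,0],"rotation":[0,0,7]},
  {"grip":0,"dp":[0,0,0],"rotation":[0,0,7]},
  {"grip":0,"dp":[0,0,0],"rotation":[0,0,7]},
  {"grip":0,"dp":[0,0,0],"rotation":[0,0,7]},
  {"grip":0,"dp":[0,0,0],"rotation":[0,0,7]},
])

```text
time_s: 9.68
tool_pos: [0.5399, -0.1297, 0.2014]
tool_rot: [-179.5, 2.5, 14.5]
force: [0.8, 0.4, 0.3]
grip_width: 0.0867
```

>>> carry_out([
  {"grip":0,"dp":[0,0.02,-0.02],"rotation":[-0.5,2.5,4]},
  {"grip":0,"dp":[0,0.03,-0.02],"rotation":[0,0,0]},
  {"grip":0,"dp":[0,0.03,-0.005],"rotation":[0,0,0]},
  {"grip":0,"dp":[0,0.02,0],"rotation":[0,0,0]},
  {"grip":0,"dp":[0,0.005,0],"rotation":[0,0,0]},
  {"grip":0,"dp":[0,0,0],"rotation":[0,0,0]},
])

```text
time_s: 10.18
tool_pos: [0.5565, -0.2311, 0.237]
tool_rot: [-179.8, 0.8, 10.3]
force: [-0.6, 1.1, 0.5]
grip_width: 0.0872
```

```bash
python3 - <<'E'
from h import *
o=env.get_obs();print(o['tool_pos'],o['tool_rot'],o['qpos'])
im,p=snap('wrist','w5')
for X in[(.543,-.225,.128),(.543,-.225,.012),(.675,-.215,.065)]: print(proj(p,X))
cv2.imwrite('pics/w5s.png',cv2.resize(im,(768,576),interpolation=3)[:,:,::-1])
E
```

```text
[ 0.55653441 -0.231059    0.2369559 ] [-179.75589632    0.77645171   10.25176055] [-18.38160833  16.08226535  46.7851195   89.79097194 -11.54405449
  80.0234391   39.69324638]
(245.33094955014798, 180.6747151467538)
(250.1910719337562, 155.32674498063395)
(374.63783412373385, 178.40024892154668)
```

View pics/w5s.png

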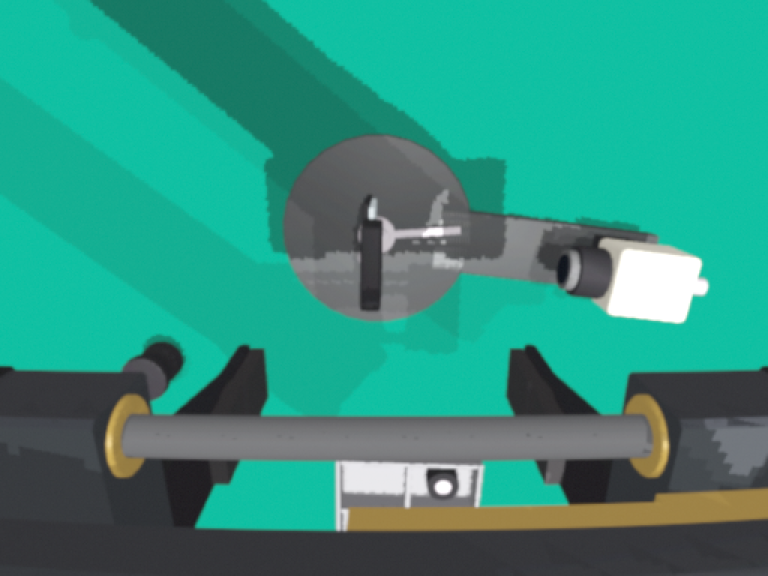

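Wrist view (px = shown/1.5): base disc centre (251,152), handle bar about (247,176), lens front (378,180), pointer tip (306.7,154), pointing near the camera as expected at rest.

```bash
python3 - <<'E'
from h import *
im,p=load('w5')
A=onz(p,251,152,.012); L=onz(p,378,180,.065); P=onz(p,306.7,154,.016)
hsv=cv2.cvtColor(im,cv2.COLOR_RGB2HSV)
# base disc outline by hull of non-green region at left/top
m=(hsv[...,1]<110).astype(np.uint8); m[:, 330:]=0; m[220:]=0; m[:80]=0
# ellipse through arc points: rows outermost left pixels
n,l,st,c=cv2.connectedComponentsWithStats(m);i=1+st[1:,4].argmax();print(st[i])
cn=cv2.findContours((l==i).astype(np.uint8),0,1)[0][0][:,0]; cn=cn[cn[:,0]<300]
el=cv2.fitEllipse(cn); print('ellipse',el)
E2=onz(p,el[0][0],el[0][1],.012)
az=lambda a,b:np.rad2deg(np.arctan2(*(b-a)[1::-1]))
v=(im[140:215,225:270].max(2)<50); ys,xs=np.nonzero(v); print('bar px',xs.mean()+225,ys.min()+140,ys.max()+140)
r=cv2.minAreaRect(np.c_[xs,ys].astype(np.float32));print(r)
for B in (A,E2):
    print('axis',B,'lens az',az(B,L),np.linalg.norm((L-B)[:2]),'ptr az',az(B,P),np.linalg.norm((P-B)[:2]),'handle top px',proj(p,[B[0],B[1],.128]))
    S=np.array([.6125,.2038,0]); print('spool az',az(B,S))
for f,u,v in(('top0',316.5,186),('side0',310.5,270)): print(onz(load(f)[1],u,v,.012))
i3=tri(ray(p,251,152),ray(load('side0')[1],310.5,270));print(i3)
# side lens: crop2 right, px (662-360)/440*105+275, 172/590*105+195
u,v=275+(662-360)/440*105,195+172/590*105; print('lens side',onz(load('side0')[1],u,v,.065), 'tri',tri(ray(p,378,180),ray(load('side0')[1],u,v)))
u,v=280+(172)/360*70,100+342/590*115; print('ptr top',onz(load('top0')[1],u,v,.016))
E
```

```text
[  189    90   141   124 13017]
ellipse ((251.3584747314453, 151.36964416503906), (123.36553955078125, 125.20307922363281), 105.15287780761719)
bar px 246.841059602649 146 205
((21.94733428955078, 35.58055877685547), (11.099729537963867, 59.02852249145508), 1.1691393852233887)
axis [ 0.54325233 -0.22092029  0.012     ] lens az 2.072368522312027 0.13582161326279163 ptr az 9.05106907131613 0.06509772672039318 handle top px (246.4397449021918, 176.12592161750857)
spool az 80.73980551741458
axis [ 0.5435375  -0.22010614  0.012     ] lens az 1.732711411969743 0.13550957259176802 ptr az 8.378692804331447 0.06469248590759974 handle top px (246.936824288383, 175.2629685254289)
spool az 80.75987502824304
[ 0.545092   -0.22320421  0.012     ]
[ 0.54107448 -0.22782417  0.012     ]
[ 0.54437453 -0.22373191  0.00267646]
lens side [ 0.67864798 -0.2144117   0.065     ] tri [ 0.67760756 -0.21535323  0.06732186]
ptr top [ 0.61068672 -0.21191563  0.016     ]
```

>>> carry_out([
  {"grip":0,"dp":[-0.011,-0.0125,0.02],"rotation":[-0.2,0.8,2]},
  {"grip":0,"dp":[0,0,0.03],"rotation":[0,0,0]},
  {"grip":0,"dp":[0,0,0.025],"rotation":[0,0,0]},
  {"grip":0,"dp":[0,0,0.005],"rotation":[0,0,0]},
  {"grip":0,"dp":[0,0,0],"rotation":[0,0,0]},
])

```text
time_s: 10.65
tool_pos: [0.5417, -0.2107, 0.1514]
tool_rot: [-179.6, 0.1, 8.6]
force: [-0.0, 0.5, 0.6]
grip_width: 0.0872
```

```bash
python3 - <<'E'
from h import *
im,p=load('w5'); B=np.array([.5434,-.2208,0])
az=lambda b:(np.rad2deg(np.arctan2(b[1]-B[1],b[0]-B[0])),np.hypot(*(b-B)[:2]))
for n,u,v,z in (('lens',569,271,.065),('knob',703,286,.065),('bodyTL',612,250,.085),('bodyTR',702,255,.085),('bodyBL',606,310,.085),('bodyBR',690,323,.085),('footNear1',475,208,.012),('footNear2',475,274,.012),('footfar',656,236,.012),('ptr',460,231,.016)):
    X=onz(p,u/1.5,v/1.5,z); print(n,X.round(4),np.round(az(X),3))
o=env.get_obs();print(o['tool_pos'],o['tool_rot'])
E
```

```text
lens [ 0.6806 -0.2164  0.065 ] [1.819 0.137]
knob [ 0.7804 -0.2089  0.065 ] [2.865 0.237]
bodyTL [ 0.6964 -0.1936  0.085 ] [10.065  0.155]
bodyTR [ 0.7579 -0.1853  0.085 ] [9.404 0.217]
bodyBL [ 0.7051 -0.2341  0.085 ] [-4.692  0.162]
bodyBR [ 0.7668 -0.2324  0.085 ] [-2.983  0.224]
footNear1 [ 0.6157 -0.1915  0.012 ] [22.049  0.078]
footNear2 [ 0.6277 -0.2433  0.012 ] [-14.917   0.087]
footfar [ 0.7639 -0.1857  0.012 ] [9.041 0.223]
ptr [ 0.6075 -0.2107  0.016 ] [8.966 0.065]
[ 0.54173111 -0.21070302  0.15141848] [-1.79582593e+02  1.13148500e-01  8.60374128e+00]
```

>>> carry_out([
  {"grip":0,"dp":[0,0.01,0],"rotation":[-0.4,0,0]},
  {"grip":0,"dp":[0,0,0.02],"rotation":[0,0,0]},
  {"grip":0,"dp":[0,0,0.02],"rotation":[0,0,0]},
  {"grip":0,"dp":[0,0,0.005],"rotation":[0,0,0]},
  {"grip":0,"dp":[0,0,0],"rotation":[0,0,0]},
])

```text
time_s: 11.07
tool_pos: [0.5482, -0.2207, 0.1107]
tool_rot: [179.8, -0.3, 8.9]
force: [-0.3, 0.5, 0.4]
grip_width: 0.0868
```

>>> carry_out([
  {"grip":0.2,"dp":[-0.0045,0.001,0.006],"rotation":[0.2,-0.3,0]},
  {"grip":0.7,"dp":[0,0,0.003],"rotation":[0,0,0]},
  {"grip":1,"dp":[0,0,0],"rotation":[0,0,0]},
  {"grip":1,"dp":[0,0,0],"rotation":[0,0,0]},
  {"grip":1,"dp":[0,0,0],"rotation":[0,0,0]},
  {"grip":1,"dp":[0,0,0],"rotation":[0,0,0]},
  {"grip":1,"dp":[0,0,0],"rotation":[0,0,0]},
], force=12)

```text
time_s: 11.65
tool_pos: [0.547, -0.2247, 0.1068]
tool_rot: [179.8, -0.4, 8.9]
force: [0.0, 0.8, 0.7]
grip_width: 0.048
```

```bash
python3 - <<'E'
from h import *
o=env.get_obs();print(o['tool_pos'],o['tool_rot'],o['wrist_torque'],o['force'],o['grip_width'])
E
```

```text
[ 0.54696984 -0.22473616  0.10681798] [179.82452636  -0.4068832    8.92625321] [-0.07009359  0.07191269  0.02730794] [0.03267332 0.75601214 0.72928789] 0.04803495500767984
```

>>> carry_out([
  {"grip":1,"dp":[-0.003,-0.0045,0.005],"rotation":[0.1,-0.4,0]},
  {"grip":1,"dp":[0,0,0],"rotation":[0,0,0]},
  {"grip":1,"dp":[0,0,0],"rotation":[0,0,0]},
  {"grip":1,"dp":[0,0,0],"rotation":[0,0,0]},
  {"grip":1,"dp":[0,0,0],"rotation":[0,0,0]},
  {"grip":1,"dp":[0,0,0],"rotation":[0,0,0]},
  {"grip":1,"dp":[0,0,0],"rotation":[0,0,0]},
])

```text
time_s: 12.23
tool_pos: [0.5436, -0.2197, 0.1014]
tool_rot: [179.9, -0.0, 9.0]
force: [-0.3, 0.3, -0.5]
grip_width: 0.0118
```

```bash
python3 - <<'E'
from h import *
o=env.get_obs();print(o['tool_pos'],o['tool_rot'],o['wrist_torque'],o['force'],o['grip_width'])
E
```

```text
[ 0.54362713 -0.21969361  0.10143197] [ 1.79931771e+02 -3.09619990e-02  8.97752171e+00] [-0.07970746  0.16222717 -0.04297727] [-0.29935267  0.31491349 -0.50417258] 0.011790865374339102
```

Handle gripped (11.8 mm) with almost no side force. I probe the rest stop by turning slightly clockwise to learn the station's heading.

>>> carry_out([
  {"grip":1,"dp":[0,0,0],"rotation":[0,0,1]},
  {"grip":1,"dp":[0,0,0],"rotation":[0,0,0]},
], force=20)

```text
time_s: 12.4
tool_pos: [0.5436, -0.2197, 0.1014]
tool_rot: [179.9, -0.0, 7.9]
force: [0.6, -0.5, 0.1]
grip_width: 0.0118
```

```bash
python3 - <<'E'
from h import *
o=env.get_obs();print(o['tool_pos'],o['tool_rot'],o['wrist_torque'],o['force'],o['grip_width'])
E
```

```text
[ 0.54364745 -0.21971002  0.10142916] [ 1.79920586e+02 -1.81345815e-02  7.93801428e+00] [-0.11536779 -0.0082772   0.25561934] [ 0.6401492  -0.50347253  0.13602987] 0.011806925836359058
```

>>> carry_out([
  {"grip":1,"dp":[0,0,0],"rotation":[0,0,1]},
  {"grip":1,"dp":[0,0,0],"rotation":[0,0,0]},
])

```text
time_s: 12.57
tool_pos: [0.5437, -0.2197, 0.1015]
tool_rot: [179.9, -0.0, 6.9]
force: [1.8, -0.8, 0.0]
grip_width: 0.0123
```

```bash
python3 - <<'E'
from h import *
o=env.get_obs();print(o['tool_pos'],o['tool_rot'],o['wrist_torque'],o['force'],o['grip_width'])
E
```

```text
[ 0.54369205 -0.2197011   0.10145046] [ 1.79898645e+02 -5.74437818e-03  6.92275959e+00] [-0.07438191 -0.01150189  0.40930099] [ 1.76868131 -0.80720101  0.04241457] 0.012345240590375454
```

Torque goes from −0.04 (spring only) at yaw 9.0° to +0.26 at 7.9°. So rest is at yaw about 8.9°, which puts the station's heading at about 3.7°, as the camera-body lines suggest. Spool azimuth is 80.8°, so the target gripper yaw is about 42.2°.

>>> carry_out([
  {"grip":1,"dp":[0,0,0],"rotation":[0,0,-3]},
  {"grip":1,"dp":[0,0,0],"rotation":[0,0,-5]},
  {"grip":1,"dp":[0,0,0],"rotation":[0,0,-5]},
  {"grip":1,"dp":[0,0,0],"rotation":[0,0,-5]},
  {"grip":1,"dp":[0,0,0],"rotation":[0,0,-5]},
  {"grip":1,"dp":[0,0,0],"rotation":[0,0,-5]},
  {"grip":1,"dp":[0,0,0],"rotation":[0,0,-3]},
  {"grip":1,"dp":[0,0,0],"rotation":[0,0,0]},
], force=30)

```text
time_s: 13.23
tool_pos: [0.5417, -0.2205, 0.1015]
tool_rot: [-179.9, 0.1, 38.9]
force: [0.8, 0.2, -0.2]
grip_width: 0.0118
```

>>> carry_out([
  {"grip":1,"dp":[0,0.001,0],"rotation":[0,0,-3.2]},
  {"grip":1,"dp":[0,0,0],"rotation":[0,0,0]},
  {"grip":1,"dp":[0,0,0],"rotation":[0,0,0]},
])

```text
time_s: 13.48
tool_pos: [0.5415, -0.2207, 0.1014]
tool_rot: [-179.8, 0.1, 41.8]
force: [0.0, -0.1, -0.6]
grip_width: 0.0115
```

```bash
python3 - <<'E'
from h import *
o=env.get_obs();print(o['tool_pos'],o['tool_rot'],o['wrist_torque'],o['force'],o['grip_width'],o['joint_velocities'].round(1))
im,p=snap('wrist','w6'); b,q=snap('side','side2'); t,_=snap('top','top2')
B=np.array([.5436,-.2208,0])
for r in(.03,.064):
  a=np.deg2rad(80.8); X=[B[0]+r*np.cos(a),B[1]+r*np.sin(a),.016]; print(proj(p,X),proj(q,X),proj(_,X))
cv2.imwrite('pics/f.png',np.hstack([cv2.resize(im[90:240,170:320],(400,400),interpolation=3),cv2.resize(b[200:300,260:360],(400,400),interpolation=3)])[:,:,::-1])
E
```

```text
[ 0.54153264 -0.2206564   0.10143394] [-1.79772823e+02  8.03794889e-02  4.17735227e+01] [-0.05134716 -0.17368729 -0.03701353] [ 0.03654323 -0.07545055 -0.55096837] 0.011537166396223883 [-0.2 -0.   0.2 -0.  -0.1 -0.  -0.1]
(290.4448396219931, 177.64162240989467) (302.46984739509105, 257.8814469391866) (307.2497193248176, 184.67637117218712)
(326.19492494376436, 150.22030932837487) (294.8593930542285, 248.1353049718008) (297.35951069078715, 182.8615269954449)
```

View pics/f.png

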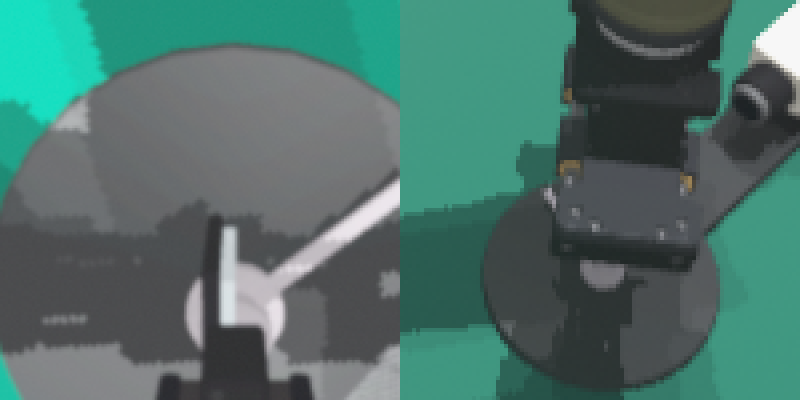

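The wrist view shows the pointer clearly, from about (273,198) up to the right. I fit its line and compare with the spool direction.

```bash
python3 - <<'E'
from h import *
im,p=load('w6')
s=im.astype(int); m=((s.min(2)>150)&(s.max(2)-s.min(2)<40)).astype(np.uint8); m[:, :272]=0; m[:125]=0; m[205:]=0; m[:,340:]=0
n,l,st,c=cv2.connectedComponentsWithStats(m)
for i in range(1,n):
    if st[i,4]>60: print(i,st[i],c[i])
i=1+st[1:,4].argmax(); ys,xs=np.nonzero(l==i); k=(xs>282)&(xs<st[i,0]+st[i,2]-6)
P0=None
for z in (.014,.018):
    W=np.array([onz(p,x,y,z)[:2] for x,y in zip(xs[k],ys[k])])
    mu=W.mean(0); d=np.linalg.svd(W-mu)[2][0]; d*=np.sign(d[1])
    az=np.rad2deg(np.arctan2(d[1],d[0])); tip=onz(p,xs.max(),ys[xs==xs.max()].mean(),z)
    S=np.array([.6125,.2038]); nrm=np.array([-d[1],d[0]])
    print('z',z,'az',az,'mean',mu,'tip',tip,'line miss at spool',(S-mu)@nrm,'axis off line',(np.array([.543,-.2208])-mu)@nrm)
    A=np.array([.543,-.2208]); print('az axis->mu',np.rad2deg(np.arctan2(*(mu-A)[::-1])),'axis->spool',np.rad2deg(np.arctan2(*(S-A)[::-1])))
E
```

```text
1 [272 154  57  51 566] [299.33038869 176.54240283]
z 0.014 az 80.52012904346779 mean [ 0.55388464 -0.18253435] tip [ 0.56021082 -0.16146855  0.014     ] line miss at spool 0.0058148127455464466 axis off line 0.004433602484139664
az axis->mu 74.12162705760417 axis->spool 80.70406298942537
z 0.018 az 80.52012904346779 mean [ 0.55282237 -0.18217601] tip [ 0.55904748 -0.16144677  0.018     ] line miss at spool 0.004708023775509454 axis off line 0.0033268135141026264
az axis->mu 75.73171524203495 axis->spool 80.70406298942537
```

Fitted pointer azimuth is 80.5° against 80.8–80.9° needed, and the kinematic estimate says 79.9°. I add about 0.4° to the mirror.

>>> carry_out([
  {"grip":1,"dp":[0,0,0],"rotation":[0,0,-0.5]},
  {"grip":1,"dp":[0,0,0],"rotation":[0,0,0]},
  {"grip":1,"dp":[0,0,0],"rotation":[0,0,0]},
])

```text
time_s: 13.88
tool_pos: [0.5415, -0.2207, 0.1014]
tool_rot: [-179.8, 0.1, 42.3]
force: [-0.2, 1.1, 0.0]
grip_width: 0.0121
```

```bash
python3 - <<'E'
from h import *
o=env.get_obs();print(o['tool_pos'],o['tool_rot'],o['wrist_torque'],o['force'],o['grip_width'])
im,p=snap('wrist','w7')
s=im.astype(int); m=((s.min(2)>150)&(s.max(2)-s.min(2)<40)).astype(np.uint8); m[:, :272]=0; m[:125]=0; m[205:]=0; m[:,340:]=0
n,l,st,c=cv2.connectedComponentsWithStats(m)
i=1+st[1:,4].argmax(); ys,xs=np.nonzero(l==i); k=(xs>282)&(xs<st[i,0]+st[i,2]-6)
W=np.array([onz(p,x,y,.016)[:2] for x,y in zip(xs[k],ys[k])],np.float32)
d=cv2.fitLine(W,cv2.DIST_HUBER,0,.001,.001).ravel(); print('ptr az',np.rad2deg(np.arctan(d[1]/d[0])),d)
# base rim: grey/green boundary upper arc
h=cv2.cvtColor(im,cv2.COLOR_RGB2HSV); g=(h[...,1]<90).astype(np.uint8); g[:60]=0
pts=[]
for x in range(180,325,3):
    col=np.nonzero(g[60:,x])[0]
    if len(col): pts.append(onz(p,x,60+col[0],.012)[:2])
pts=np.array(pts)
from scipy.optimize import least_squares
f=least_squares(lambda c:np.hypot(*(pts-c).T)-.075,[.543,-.222],loss='soft_l1',f_scale=.001); print('axis',f.x,np.median(abs(f.fun)))
print('az axis->spool',np.rad2deg(np.arctan2(.2038-f.x[1],.6125-f.x[0])),'line offset at spool mm',1e3*np.cross(d[:2]*np.sign(d[1]),np.array([.6125,.2038])-f.x))
E
```

```text
[ 0.54150876 -0.22067727  0.1014287 ] [-1.79781311e+02  1.07644617e-01  4.22838062e+01] [-0.08671178 -0.08622904 -0.13731605] [-0.21056662  1.1290527   0.03625745] 0.012105122871585782
ptr az 81.45651 [ 0.14855999  0.9889034   0.55261284 -0.1820231 ]
axis [ 0.54453073 -0.22446102] 0.00016162110749452785
az axis->spool 80.98180871863516 line offset at spool mm -3.5925924622332155<stdin>:18: DeprecationWarning: Arrays of 2-dimensional vectors are deprecated. Use arrays of 3-dimensional vectors instead. (deprecated in NumPy 2.0)
```

By circle fit the axis is (0.5445,-0.2245), agreeing with the contact estimate, and the spool azimuth is 81.0°. Pointer fit gives 81.5° and kinematics 80.8°, so sight error is within about ±4 mm at the spool. A quick bystander check, then hand in.

```bash
python3 - <<'E'
from h import *
a,_=load('top0'); b,_=snap('top','top3')
for n,(x,y) in dict(sleeve=(240,132),pink=(210,217),turq=(251,232),disc=(154,230),mouse=(138,153),driver=(206,130),loupe=(361,237)).items():
    A=a[y-14:y+14,x-14:x+14]; B=b[y-22:y+22,x-22:x+22]
    r=cv2.minMaxLoc(cv2.matchTemplate(B,A,cv2.TM_CCOEFF_NORMED)); print(n,round(r[1],2),np.array(r[3])-8)
env.sign_off(); o=env.get_obs(); print(o['tool_rot'],o['grip_width'],o['time_s'])
E
```

```text
sleeve 1.0 [0 0]
pink 1.0 [0 0]
turq 0.98 [0 0]
disc 1.0 [0 0]
mouse 1.0 [0 0]
driver 1.0 [0 0]
loupe 1.0 [0 0]
the job is handed in; nothing more can be done
the job is handed in; nothing more can be done
```

The spool is mounted on the spindle and released. The gripper is still holding the mirror with the camera's line of sight on the spool's band. I handed the job in at about 14 s of the 54 s allowed.

- **Spool:** I lowered it under grip until it made contact at 12 N. The gripper height then matched the expected home height (TCP z 0.0754 m). Pictures afterwards showed it flat on the base with the pin through the bore. My first grip, meant for the barrel, caught the edge of the upper flange. I regripped on that flange before lifting.
- **Mirror:** it is held at gripper yaw 42.3° with 30 N. The camera's line should point at 81.0° to meet the spool.
    - **Pointer fit:** the pointer reads 81.5°, about 3.6 mm to one side at the spool.
    - **Rest-stop estimate:** probing the mirror's rest stop and working from there gives 80.8°, about 1 mm to the other side. The two readings disagree by 0.7°, but both lie well inside the 44 mm barrel.
    - **Mirror axis:** early wrist readings placed it about 3 mm away from the final fit. I settled on the circle fit, which agrees with the contact-based estimate.
- **Other items:** a top-view comparison with the start showed no shift in the sleeve, both look-alikes, disc, mouse, screwdriver or loupe.

The robot accepted the hand-in, so I could not read its state afterwards. It gave no verdict.

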